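# Close up a row of kiln props and shut the keeper

### The arm

A 6-joint arm with a two-finger parallel gripper is mounted at the origin on the work surface; the furniture and walls round the work are solid. World frame = base frame: x ahead of the robot, y to its left, z up, the work surface at z = 0. Lengths are in mm, angles in rad, forces in N, time in s.
With the tool pointing down it reaches from about 350 to 975 mm from the base axis. Payload 7.1 kg.
Tool frame: the origin (TCP) lies on the front face of the gripper's body, between the roots of the fingers; the fingertips stand 80 mm ahead of it and the grasp point (between the pads) lies 61 mm ahead of it (env.tips_ahead is the distance from the TCP to the fingertips, in mm); z points along the fingers, y is the direction in which the jaws open and shut (so a half turn about z gives the same grasp; the last joint's range is limited). The gripper opens to 88 mm and grips with 3 to 60 N. Pads are 20 mm wide; open, the fingers measure 115 mm over their backs; the gripper's body (75 mm by 178 mm) begins 61 mm behind the grasp point.
Start: joints at [1.083, 0.423, 1.63, -0, 1.089, -0.019], TCP at [282.353, 557.568, 302.675] pointing down, gripper open.
Joint ranges: [-3, 3], [-0.9, 2.11], [0.09, 2.58], [-1.31, 4.45], [0.11, 2.69], [-2.54, 2.54]. Speed limits (rad/s): [2.39, 2.39, 3.01, 3.14, 3.14, 3.14].

### API

Orientations are given as a unit quaternion [x, y, z, w].
In Python, from station import env, set_gripper, viewer, workorder gives the robot as it stands. Calls block until the motion is done:
- env.reach(position, orientation): joint-space move of the TCP to a pose.
- env.move_l(position, rot=None, rate=150, f_stop=None): straight line of the TCP; rot=None keeps the orientation; rate is the mean speed in mm/s. With f_stop (N) it stops when the force on the tool has changed by that much, and returns True; else False.
- env.move_joints(angles): joint-space move.
- set_gripper(opening): finger opening in mm; the grip force is fixed at half the most; returns when the fingers have stopped.
- env.hold(seconds).
- env.ik(position, orientation): joint angles nearest the present ones, or None.
- env.read_state(): the state.
- viewer.camera(name): name is "scene" or "top" or "wrist"; returns the picture (480x640x3 uint8, blue, green, red); there is no depth.
- viewer.camera_params(name): a dict with "fx", "fy", "cx", "cy" (pixels), "pose" (4x4, takes a point from camera to world coordinates); the wrist camera has in their place "tool_from_camera" (4x4, takes a point from camera to tool coordinates, whose origin is the TCP and whose axes are the flange's). Camera axes: x right, y up, looking along -z (the intrinsics and any distortion apply to the point x, -y, -z); pixel columns grow to the right and rows downward; lengths in mm; the calibration is good to about 2 mm. A picture is of the moment at which its call begins: read the wrist's pose just before it. camera_params takes no time and is no camera call.
A pose or a line that the arm cannot do raises env.IKError and nothing moves.
- workorder.sign_off(): hands the job in, once; it reports no verdict.
The state is a dict: "time_s": time; "qpos": joint angles; "dq": joint speeds; "tau": joint torques, N m; "tool_pos": TCP position; "orientation": TCP orientation; "force": force on the tool from outside, world axes, zero at the start; "wrist_torque": the same for the moment, N m; "width": finger opening in mm.
Only numpy, scipy, OpenCV 4.12 (cv2) and the standard library are available. Lean on these libraries where they do the work, as an engineer would, in place of code of your own. Each camera call takes 0.05 s, during which the arm holds its last target.

### The job

Push the row of four kiln props along the channel of their wooden board, all together as one closed row, until the first one bears on the end stop. Then push the wooden keeper bar round until it lies square across the channel behind the last prop, as far as it goes. Only push with the fingers: do not take a prop between them, lift one or tip one over, and leave the other things on the table where they are.

Things in the scene. Friction and masses are not known exactly. Their poses are not given: they have to be found in the camera images.
- board: Fixed wooden board, x -38..+66 mm, y +-155 mm, deck top 12 mm above the table. Origin: underside, on the channel's centre line; y runs along the channel to the end stop, z up. Two fences, 12 mm tall above the deck and 11 mm thick, leave a 39 mm wide channel (x -19.5..+19.5). End stop: cross block 32 mm tall above the deck at the +y end; the other end is open. The keeper is on the +x side.
- stop_face (a point): Centre of the end stop's inner face, 28 mm above the table, at y = +140 mm of the board's frame; the first prop of the row comes to bear here.
- prop_42: Kiln prop: square buff ceramic block with a bore, 36 x 36 mm, 42 mm tall, 0.06 to 0.16 kg, loose, upright in the channel. Origin: centre of its underside. One of the row of four touching props, 144 mm in all; their order varies. With the row home, the last prop's centre lies at y = +14 mm of the board, its rear face at y = -4 mm.
- prop_50: Kiln prop: square buff ceramic block with a bore, 36 x 36 mm, 50 mm tall, 0.06 to 0.16 kg, loose, upright in the channel. Origin: centre of its underside. One of the row of four touching props, 144 mm in all; their order varies. With the row home, the last prop's centre lies at y = +14 mm of the board, its rear face at y = -4 mm.
- prop_58: Kiln prop: square buff ceramic block with a bore, 36 x 36 mm, 58 mm tall, 0.06 to 0.16 kg, loose, upright in the channel. Origin: centre of its underside. One of the row of four touching props, 144 mm in all; their order varies. With the row home, the last prop's centre lies at y = +14 mm of the board, its rear face at y = -4 mm.
- prop_66: Kiln prop: square buff ceramic block with a bore, 36 x 36 mm, 66 mm tall, 0.06 to 0.16 kg, loose, upright in the channel. Origin: centre of its underside. One of the row of four touching props, 144 mm in all; their order varies. With the row home, the last prop's centre lies at y = +14 mm of the board, its rear face at y = -4 mm.
- keeper (a joint): Hinge (vertical) of the keeper, a wooden bar 75 mm long from its pivot, 10 mm thick, from 26 to 46 mm above the table. rad: 0 = open, the bar beside the channel, pointing to the board's -y; grows clockwise from above; 1.57 = shut at its limit, square across the channel, pointing to -x, 4 mm behind the last prop of a row that is home. Starts at 0 to 0.2; friction 0.04 N m, stays where left.
- keeper_pivot (a point): Axis of the keeper at mid-height of its bar (36 mm above the table), at x = +54, y = -13 mm of the board's frame.
- keeper_tip (a point): Free end of the keeper's bar, 75 mm from the pivot, at mid-height; it moves with the bar.
- slip_jar: Bystander, loose: clear glass jar with black lid, 63 mm wide, 94 mm tall. Origin: centre of its underside.
- masking_tape: Bystander, loose: roll of masking tape lying flat, 98 mm wide, 25 mm tall. Origin: centre of its underside.
- tile_a: Bystander, loose: flat glazed test tile 40 x 60 x 9 mm. Origin: centre of its underside.
- tile_b: Bystander, loose: flat glazed test tile 40 x 60 x 9 mm, just beyond the fixed wooden tool chest, which stands with its lid raised (under 0.4 m high; x 0.15 to 0.52, y -0.35 to -0.07 m) to the right of the board: pass over it, not through it. Origin: centre of its underside.
- clay_lump: Bystander, loose: lump of clay about 70 x 80 mm, 46 mm tall. Origin: centre of its underside.
Things that resemble listed ones, but are neither listed nor needed, are in the scene too. Leave any green look-alike of the prop_58 alone.

How it is judged:
By the outcome, as a careful person would: the job done as asked, in the order asked, and still so for the second after the job is handed in, with the robot touching nothing.
It also fails if it takes over 54 s, if anything falls off the work surface, if the arm or the gripper's body presses on something with over 40 N, if the wrist force passes 120 N, or if a joint passes its speed limit or range.

## Working session

There is one attempt and no reset: what is moved stays moved. The work goes in short steps, each a Python script; the robot and the scene stay as the last script left them, time stands still between calls to the robot, and variables do not carry over. Pictures are saved under pics/ and viewed, and the job is handed in when it is done.

```bash
ls; mkdir -p pics
python3 - <<'E'
from station import env, set_gripper, viewer, workorder
import cv2
for n in("scene","top","wrist"):
    cv2.imwrite(f"pics/{n}0.png",viewer.camera(n)); print(n,viewer.camera_params(n))
s=env.read_state();print(s)
E
```

```text
pics
scene {'fx': 514.2273417164988, 'fy': 514.2273417164988, 'cx': 320.6410630894004, 'cy': 243.18853465668587, 'pose': array([[-9.07052100e-01,  1.92757473e-01, -3.74300740e-01,
        -4.78453864e+01],
       [-4.20993165e-01, -4.24988803e-01,  8.01342169e-01,
         1.15946388e+03],
       [-4.60893151e-03,  8.84437151e-01,  4.66636565e-01,
         7.14087494e+02],
       [ 0.00000000e+00,  0.00000000e+00,  0.00000000e+00,
         1.00000000e+00]])}
top {'fx': 490.7219328346465, 'fy': 490.7219328346465, 'cx': 319.64954233696284, 'cy': 240.00584543710596, 'pose': array([[-3.60739371e-02,  9.78149226e-01, -2.04750490e-01,
         2.62699619e+02],
       [-9.99339155e-01, -3.62234375e-02,  3.01914032e-03,
         3.40650740e+01],
       [-4.46359679e-03,  2.04724094e-01,  9.78809543e-01,
         1.09741009e+03],
       [ 0.00000000e+00,  0.00000000e+00,  0.00000000e+00,
         1.00000000e+00]])}
wrist {'fx': 431.8305066900965, 'fy': 431.8305066900965, 'cx': 322.82847862217204, 'cy': 241.10074520544532, 'tool_from_camera': array([[-2.35885930e-03,  9.57918292e-01,  2.870313
[... 286 characters left out ...]
]])}
{'time_s': 0.15, 'qpos': array([ 1.08301471e+00,  4.23653817e-01,  1.63046241e+00,  1.03329974e-06,
        1.08862146e+00, -1.90105917e-02]), 'dq': array([-8.03222660e-04, -2.43779058e-03, -2.22144914e-03, -7.11689549e-04,
       -1.39741234e-03,  1.23034942e-05]), 'tau': array([ 2.71037979e-04, -5.44981992e+01, -2.73919362e+01,  6.44160435e-02,
        2.04761373e-02, -1.14153165e-04]), 'tool_pos': array([282.20148364, 557.30328184, 302.10784873]), 'orientation': array([ 2.32245537e-01,  9.72657022e-01, -5.54116499e-04, -1.43968153e-04]), 'force': array([-0.50119588, -0.06930332, -0.80976959]), 'wrist_torque': array([ 0.03914289, -0.01784523, -0.05381075]), 'width': 87.32812466331123}
```

View pics/scene0.png

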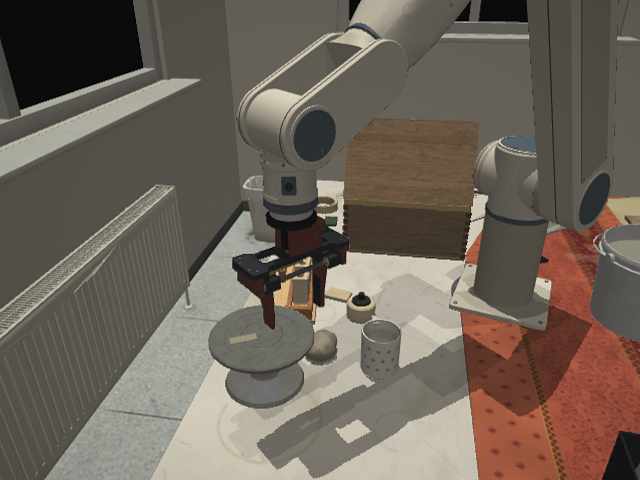

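View pics/top0.png

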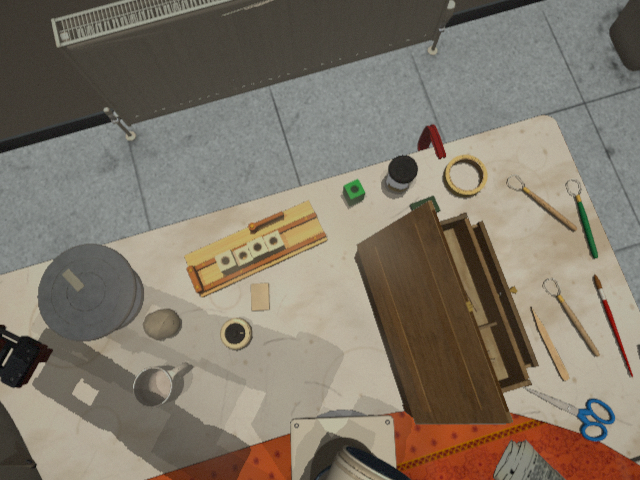

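View pics/wrist0.png

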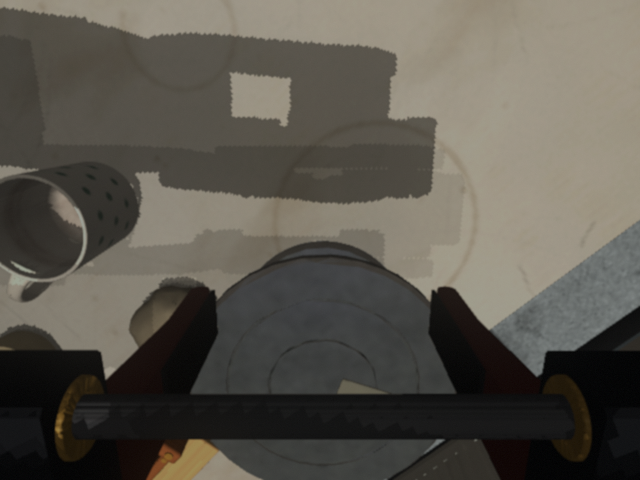

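The scene picture shows the board behind the fingers. In the top view it lies around pixel (255,248), with the end stop at left (195,280), the four props at (226,260) to (274,240), the keeper at (266,218) and the green look-alike at (354,190). Next I'll crop this region.

Run:
```python
import cv2
a=cv2.imread('pics/top0.png')[185:310,170:380]
cv2.imwrite('pics/topcrop0.png',cv2.resize(a,(798,475),interpolation=cv2.INTER_CUBIC))
```

```text
(no output)
```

View pics/topcrop0.png

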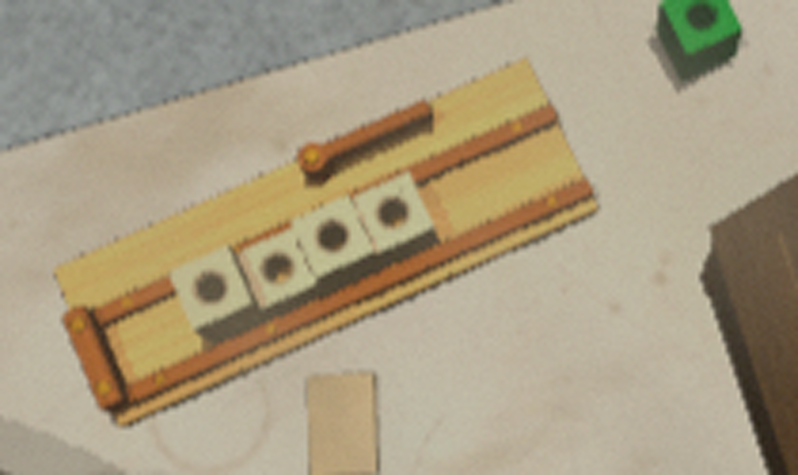

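```bash
cat > h.py <<'E'
from station import env, set_gripper, viewer, workorder
import numpy as np, cv2
from scipy.spatial.transform import Rotation as R
def campose(name,st=None):
    p=viewer.camera_params(name)
    if name=="wrist":
        T=np.eye(4);T[:3,:3]=R.from_quat(st["orientation"]).as_matrix();T[:3,3]=st["tool_pos"]
        return p,T@p["tool_from_camera"]
    return p,p["pose"]
def ray(p,T,uv):
    d=np.array([(uv[0]-p["cx"])/p["fx"],-(uv[1]-p["cy"])/p["fy"],-1.])
    return T[:3,3],T[:3,:3]@d
def onz(p,T,uv,z):
    o,d=ray(p,T,uv);return o+d*(z-o[2])/d[2]
def proj(p,T,X):
    c=T[:3,:3].T@(np.asarray(X,float)-T[:3,3]);return np.array([p["cx"]+p["fx"]*c[0]/-c[2],p["cy"]-p["fy"]*c[1]/-c[2]])
def tri(rs):
    A=np.zeros((3,3));b=np.zeros(3)
    for o,d in rs:
        d=d/np.linalg.norm(d);M=np.eye(3)-np.outer(d,d);A+=M;b+=M@o
    X=np.linalg.solve(A,b);return X,[np.linalg.norm(np.cross(X-o,d/np.linalg.norm(d))) for o,d in rs]
E
python3 - <<'E'
from h import *
p,T=campose("top")
f=lambda c:(170+c[0]/3.8,185+c[1]/3.8)
C={}
for n,c,z in [("far+x",(55,268),12),("near+x",(528,60),12),("near-x",(593,203),12),("far-x",(122,415),12),("pivot",(312,157),46),("ktip",(428,104),46),("prop4",(393,210),70),("prop1",(211,287),78),("wheel",((90-170)*3.8,(290-185)*3.8),120)]:
    C[n]=onz(p,T,f(c),z); print(n,C[n].round(0))
v=C["far+x"]-C["near+x"];print(np.linalg.norm(v),np.linalg.norm(C["near+x"]-C["near-x"]))
print(v/np.linalg.norm(v))
E
```

```text
far+x [465. 336.  12.]
near+x [583.  52.  12.]
near-x [493.  16.  12.]
far-x [377. 295.  12.]
pivot [519. 178.  46.]
ktip [548. 111.  46.]
prop4 [481. 130.  70.]
prop1 [439. 231.  78.]
wheel [382. 493. 120.]
306.9566059634189 96.70706703217661
[-0.38216602  0.92409368  0.        ]
```

```bash
cat >> h.py <<'E'
by=np.array([-0.382,0.924,0]);by/=np.linalg.norm(by);bx=np.array([by[1],-by[0],0]);Z=np.array([0,0,1.])
def quat(sgn,axis=None):
    y=(bx if axis is None else axis)*sgn; z=-Z; x=np.cross(y,z)
    return R.from_matrix(np.c_[x,y,z]).as_quat()
E
python3 - <<'E'
from h import *
c=np.array([480,175,0])
for s in(1,-1):
  for h in (110,330):
    for off in (-120,-40,60,100):
        q=env.ik(list(c+by*off+Z*h),list(quat(s)));print(s,h,off,None if q is None else np.round(q,2))
E
```

```text
1 110 -120 [ 0.1   0.59  1.94 -0.    0.62 -0.29]
1 110 -40 [ 0.25  0.58  1.97 -0.    0.59 -0.14]
1 110 60 [ 0.44  0.57  1.98 -0.    0.59  0.05]
1 110 100 [ 0.52  0.58  1.97 -0.    0.6   0.13]
1 330 -120 [ 0.1   0.25  1.81 -0.    1.08 -0.29]
1 330 -40 [ 0.25  0.23  1.85 -0.    1.07 -0.14]
1 330 60 [ 0.44  0.22  1.85 -0.    1.07  0.05]
1 330 100 [ 0.52  0.23  1.84 -0.    1.07  0.13]
-1 110 -120 None
-1 110 -40 None
-1 110 60 None
-1 110 100 None
-1 330 -120 None
-1 330 -40 None
-1 330 60 None
-1 330 100 None
```

Run:
```python
from h import *
import pickle
c=np.array([480,175,0]);q=list(quat(1));D={}
for i,off in enumerate((0,70)):
    env.reach(list(c+by*off+Z*330),q)
    s=env.read_state();im=viewer.camera("wrist");cv2.imwrite(f"pics/w{i+1}.png",im);D[i+1]=s
    print(s["time_s"],s["tool_pos"])
pickle.dump(D,open("st.pkl","wb"))
```

```text
1.7417 [479.94603803 175.7204899  329.95705754]
2.175 [452.61824936 241.1533171  329.83926377]
```

View pics/w1.png

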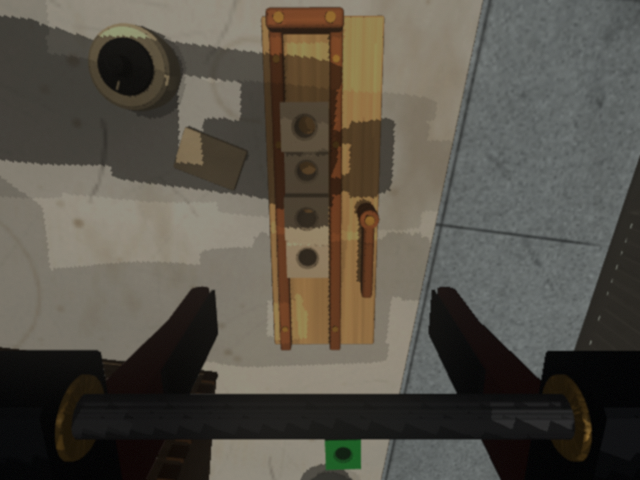

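View pics/w2.png

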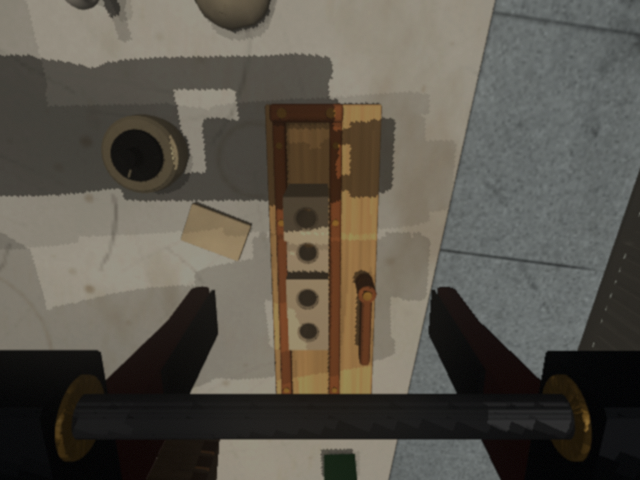

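Both wrist views show the board upright, with the stop at the top. In w1 the prop bores are at (305,125), (306,170), (307,217) and (307,257), and the keeper pivot is at (369,220) with its tip at (367,296).

Possible confusions, by w1 pixel:
- **Props:** four buff blocks in the channel at (305,125) to (307,257). These are the ones I want.
- **Green look-alike:** (343,453), off the board. I'll leave it alone.
- **Buff tile:** (212,158), lying on the table.
- **Pot:** (130,65).
- **Keeper:** the bar at (368,258). The fences at (280,180) and (335,180) look similar but are fixed.

Next is a close crop to confirm this.

Run:
```python
import cv2,numpy as np
a=cv2.imread('pics/w1.png')[0:360,250:400];b=cv2.imread('pics/w2.png')[90:400,250:400]
A=cv2.convertScaleAbs(cv2.resize(a[:,:],None,fx=1.66*1.6,fy=1.66,interpolation=cv2.INTER_CUBIC),alpha=1.3)
# rotate so the channel runs horizontally
A=cv2.resize(np.rot90(a[80:310]),None,fx=3.4,fy=3.4,interpolation=cv2.INTER_CUBIC);cv2.imwrite('pics/c1.png',A)
B=cv2.resize(np.rot90(b[80:310]),None,fx=3.4,fy=3.4,interpolation=cv2.INTER_CUBIC);cv2.imwrite('pics/c2.png',B);print(A.shape,B.shape)
```

```text
(510, 782, 3) (510, 782, 3)
```

View pics/c1.png

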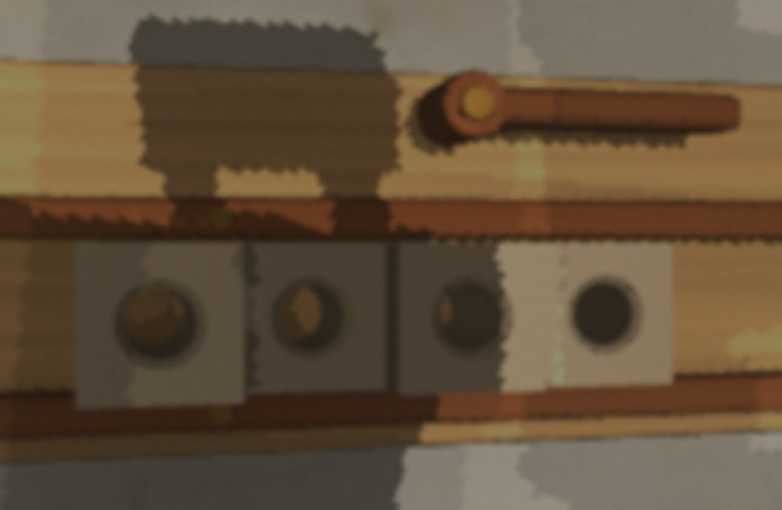

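View pics/c2.png

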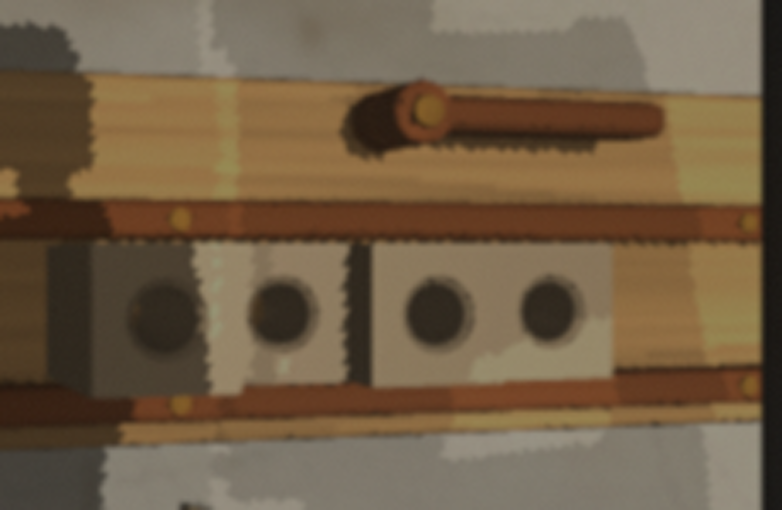

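Run:
```python
from h import *
import pickle
D=pickle.load(open("st.pkl","rb"))
P,T1=campose("wrist",D[1]);_,T2=campose("wrist",D[2])
f1=lambda c:(250+149-c[1]/3.4,80+c[0]/3.4); f2=lambda c:(250+149-c[1]/3.4,170+c[0]/3.4)
N={"pivot":((478,101),(430,109)),"ktip":((738,112),(660,119)),"b4":((604,314),(550,311)),"b3":((470,316),(437,313)),"b2":((308,317),(281,312)),"b1":((155,321),(163,316)),
"rear+x":((673,241),(612,242)),"rear-x":((673,384),(612,382))}
X={}
for n,(a,b) in N.items():
    x,e=tri([ray(P,T1,f1(a)),ray(P,T2,f2(b))]);X[n]=x;print(n,x.round(1),np.round(e,1))
# stop + nails, full image pixels
for n,a,b,z in [("stopL",(278,17),(276,113),44),("stopR",(330,16),(335,113),44)]:
    x,e=tri([ray(P,T1,a),ray(P,T2,b)]);print(n,x.round(1),np.round(e,1))
# deck corners from w1 at z=12
for n,a in [("far+x",(384,16)),("near+x",(375,344)),("near-x",(275,344))]:
    print(n,onz(P,T1,a,12).round(1))
print(onz(P,T2,(381,103),12))
O=[]
for n,k,h in (("pivot","pivot",46),("ktip","ktip",46)):print(n,onz(P,T1,f1(N[k][0]),h).round(1),onz(P,T2,f2(N[k][1]),h).round(1))
for n in("b1","b2","b3","b4"):
    print(n,((X[n]-X["pivot"])@bx).round(1),((X[n]-X["pivot"])@by).round(1))
print("rear y", (X["rear+x"]-X["pivot"])@by-13,(X["rear-x"]-X["pivot"])@by-13,(X["rear-x"]-X["rear+x"])@bx)
```

```text
pivot [520.  181.5  50.7] [0.1 0.1]
ktip [548.6 112.4  43.4] [0. 0.]
b4 [481.6 133.2  61.3] [0. 0.]
b3 [467.7 167.5  71.1] [0.1 0.1]
b2 [453.6 201.3  56.3] [0.1 0.1]
b1 [440.  234.9  78.6] [0.1 0.1]
rear+x [505.9 122.8  61. ] [0.1 0.1]
rear-x [471.5 108.8  61.3] [0.6 0.6]
stopL [388.6 299.8  46.4] [2.2 2.2]
stopR [429.1 316.6  49.1] [1.9 1.9]
far+x [467.  339.8  12. ]
near+x [587.3  55.8  12. ]
near-x [491.1  16.2  12. ]
[465.86804915 341.01007235  12.        ]
pivot [521.  180.6  46. ] [521.2 179.7  46. ]
ktip [547.9 113.4  46. ] [547.7 113.8  46. ]
b1 -53.5 80.0
b2 -53.8 43.6
b3 -53.7 7.1
b4 -53.9 -30.0
rear y -61.81469389838051 -61.65278623230335 -37.17767422230903
```

The two views give tops of 78.6 (first), 56.3, 71.1 and 61.3 (last), so the order from the stop is 66, 42, 58, 50. The bores sit at about x=0 in the board frame. The last rear face is at y≈-61.7, so the row travels about 58 mm. The board corners agree to 2 mm.

Next I'll check clearance to the radiator, then close the gripper and push.

```bash
cat >> h.py <<'E'
O=np.array([465.4,172.6,0])
def B(x,y,z): return list(O+bx*x+by*y+Z*z)
Q=list(quat(1))
E
python3 - <<'E'
from h import *
# radiator top-front corners, top & scene views rough: where would gripper body corner project in top view
p,T=campose("top")
for P in (B(174,-58,110),B(174,-20,110),B(174,-95,110)): print(np.round(P),proj(p,T,P).round(0))
p2,T2=campose("scene"); print(proj(p2,T2,B(174,-58,110)).round(0))
for z in(-900,-700,200): print(z,onz(p,T,(250,95),z).round(0))
set_gripper(0); s=env.read_state();print(s["width"],s["time_s"])
env.reach(B(0,-100,200),Q)
env.move_l(B(0,-100,108),rate=100)
s=env.read_state();im=viewer.camera("wrist");cv2.imwrite("pics/w3.png",im);cv2.imwrite("pics/s3.png",viewer.camera("scene"));cv2.imwrite("pics/t3.png",cv2.resize(viewer.camera("top")[185:310,170:380],(798,475)))
print(s["time_s"],s["tool_pos"],s["force"])
E
```

```text
[648. 185. 110.] [244. 160.]
[634. 221. 110.] [228. 167.]
[662. 151. 110.] [260. 154.]
[236. 238.]
-900 [1349.  313. -900.]
-700 [1240.  285. -700.]
200 [751. 159. 200.]
0.5301342984929649 3.5667
5.4917 [503.9794521   80.31546583 108.47797823] [ 0.29818068 -0.66214178 -0.68102894]
```

View pics/w3.png

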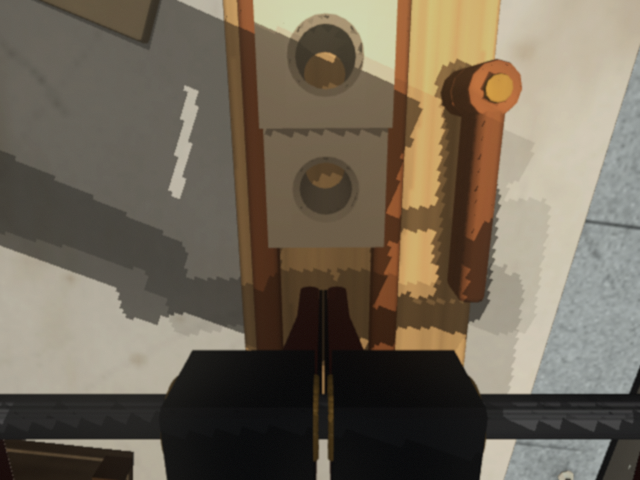

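View pics/s3.png

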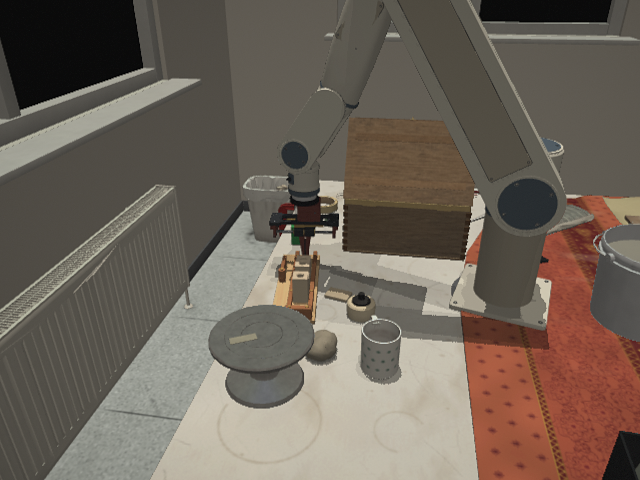

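View pics/t3.png

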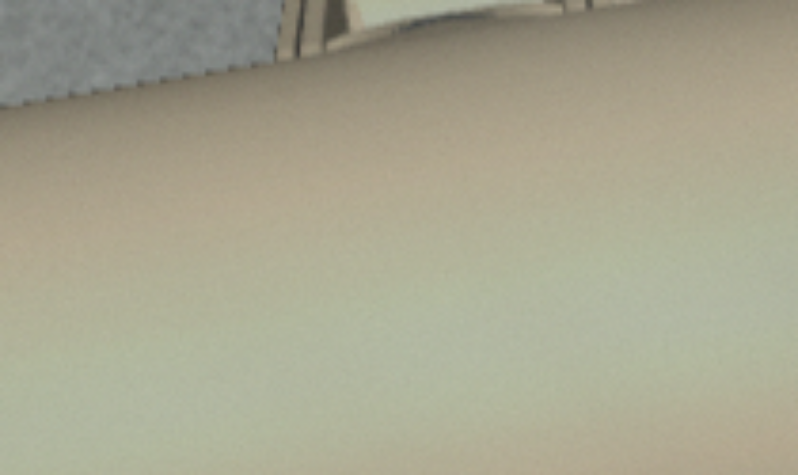

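The wrist view shows the closed fingertips at (323,290), centred in the channel behind the last prop (325,245). The radiator is well away, and the arm blocks the top view. I'll push now.

Run:
```python
from h import *
r=env.move_l(B(0,-76,108),rate=60,f_stop=8); print(r)
for yt in (-45,-24,-8):
    r=env.move_l(B(0,yt,108),rate=35,f_stop=14)
    s=env.read_state(); d=s["tool_pos"]-O; print(yt,r,s["time_s"],(d@bx).round(1),(d@by).round(1),s["force"].round(1))
    if r:break
s=env.read_state();im=viewer.camera("wrist");cv2.imwrite("pics/w4.png",im)
cv2.imwrite("pics/s4.png",cv2.resize(viewer.camera("scene")[200:380,200:400],None,fx=3,fy=3))
```

```text
False
-45 False 7.225 -0.1 -44.9 [-1.  -0.7 -0.3]
-24 False 7.975 -0.0 -23.8 [ 0.  -0.5  0.2]
-8 True 8.3167 0.6 -16.3 [ 3.7 -5.6  1. ]
```

View pics/w4.png

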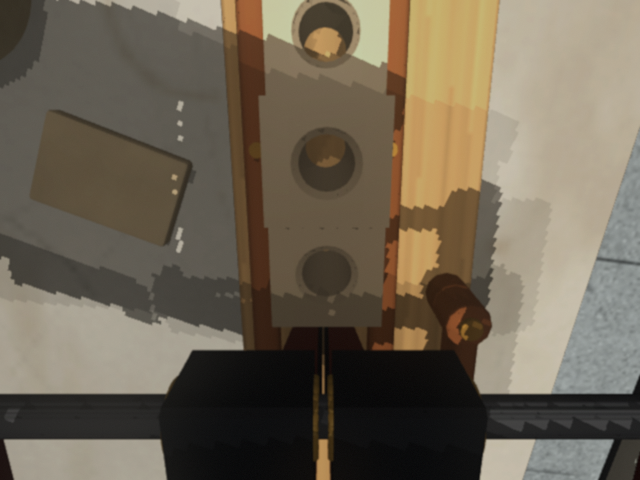

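View pics/s4.png

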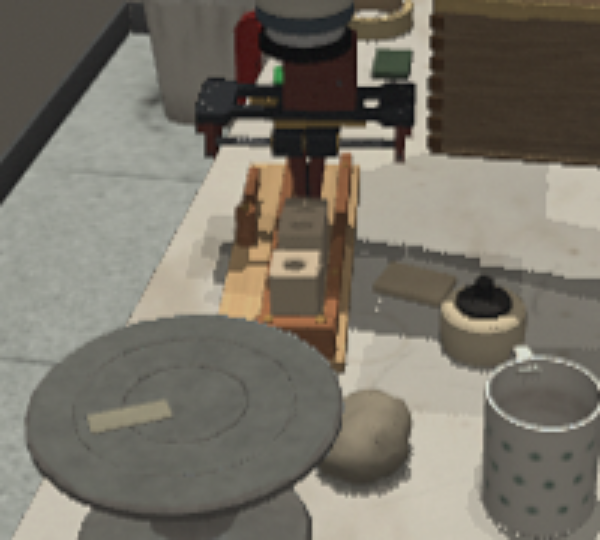

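The push stopped at board y=-16.3 against an expected -14 or so. I'll press once more to confirm firm contact, then back off, lift and look.

Run:
```python
from h import *
import pickle
s=env.read_state();print(((s["tool_pos"]-O)@by).round(2),s["force"].round(1))
r=env.move_l(B(0,-8,108),rate=20,f_stop=18)
s=env.read_state();print(r,((s["tool_pos"]-O)@by).round(2),s["force"].round(1),s["time_s"])
env.move_l(B(0,-60,108),rate=50)
env.move_l(B(0,-60,330),rate=200)
env.reach(B(20,60,330),Q)
s=env.read_state();im=viewer.camera("wrist");cv2.imwrite("pics/w5.png",im);pickle.dump(s,open("st5.pkl","wb"));print(s["time_s"])
```

```text
-16.42 [ 2.6 -3.5  1.4]
True -16.27 [ 1.9 -3.4  1.6] 8.65
11.4917
```

View pics/w5.png

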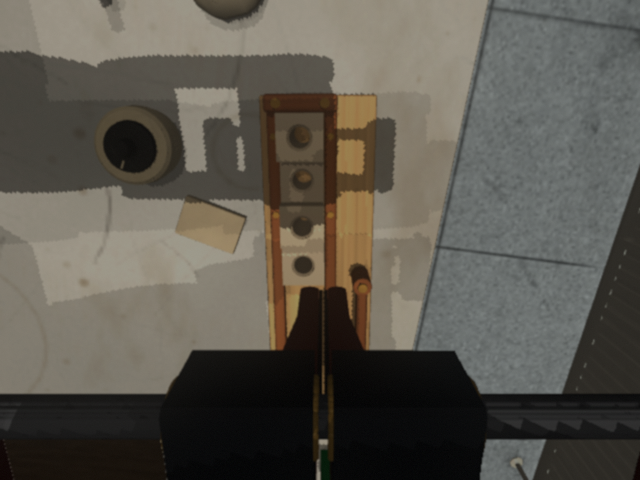

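Run:
```python
from h import *
a=cv2.imread('pics/w5.png')[85:315,250:390]
cv2.imwrite('pics/c5.png',cv2.resize(np.rot90(a),None,fx=3.4,fy=3.4,interpolation=cv2.INTER_CUBIC))
```

```text
(no output)
```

View pics/c5.png

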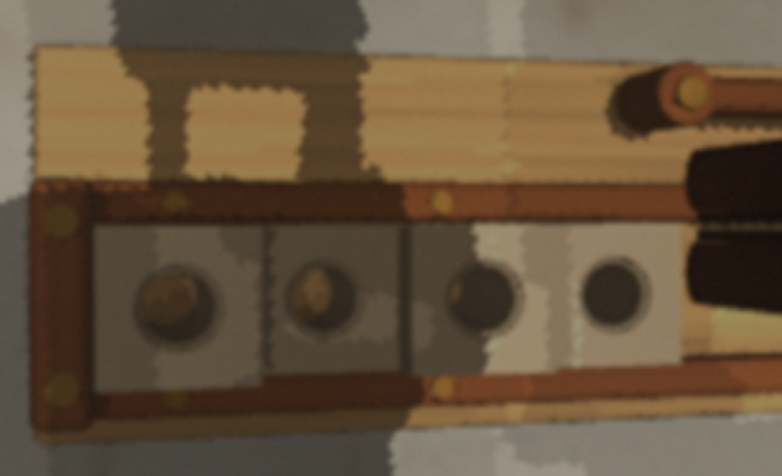

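Run:
```python
from h import *
import pickle
s=pickle.load(open("st5.pkl","rb"));p,T=campose("wrist",s)
f=lambda c:(389-c[1]/3.4,85+c[0]/3.4)
def show(n,c,z):
    d=onz(p,T,f(c),z)-O;print(n,(d@bx).round(1),(d@by).round(1))
for n,c,z in [("b1",(176,306),78),("b2",(323,297),54),("b3",(483,297),70),("b4",(612,294),62),("rear",(683,294),62),("front",(95,306),78),("stopinner",(93,400),44),("stopouter",(33,400),44),("pivot",(693,92),46)]: show(n,c,z)
```

```text
b1 0.5 122.2
b2 0.8 86.1
b3 1.1 50.0
b4 0.9 14.2
rear 0.6 -5.1
front 0.8 139.4
stopinner -23.6 139.7
stopouter -23.1 153.4
pivot 54.0 -14.6
```

All checks agree. The bore centres are at y = 122.2, 86.1, 50.0 and 14.2 (expected 122, 86, 50, 14), the front is at the stop, and the row is closed. Next I'll swing the keeper.

Run:
```python
from h import *
px,py=54,-13.5;hx,hy=14,11.5;r=47;zt=111
def c(th,extra=0):
    u=np.array([-np.sin(th),-np.cos(th)]);t=np.array([-np.cos(th),np.sin(th)])
    s=5+hx*abs(t[0])+hy*abs(t[1])
    return np.array([px,py])+r*u-t*(s-extra)
env.reach(B(90,-60,200),Q)
env.move_l(B(90,-60,zt),rate=120)
s=env.read_state();print(s["time_s"],s["force"].round(1))
x,y=c(0);r0=env.move_l(B(x,y,zt),rate=60,f_stop=10);print("approach",r0)
for th in np.linspace(0.15,1.5,10):
    x,y=c(th); r0=env.move_l(B(x,y,zt),rate=60,f_stop=15)
    s=env.read_state();d=s["tool_pos"]-O;print(th.round(2),r0,(d@bx).round(1),(d@by).round(1),s["force"].round(1))
    if r0:break
print(s["time_s"])
cv2.imwrite("pics/w6.png",viewer.camera("wrist"))
```

```text
13.2167 [-0.2 -0.  -0.2]
approach False
0.15 False 67.1 -63.2 [ 0.5 -0.6 -0. ]
0.3 False 60.4 -64.9 [-0.5 -0.1  0.2]
0.45 False 53.3 -65.7 [-0.4 -0.2  0.5]
0.6 False 45.8 -65.2 [-0.2  0.7 -0.4]
0.75 False 38.2 -63.5 [-0.5  0.5  0. ]
0.9 False 30.7 -60.3 [-0.3 -0.  -0.3]
1.05 False 23.6 -55.6 [ 0.4 -0.5 -0.1]
1.2 False 17.2 -49.6 [ 0.5 -0.4  0.5]
1.35 False 12.0 -42.2 [0.  0.2 0.1]
1.5 False 8.1 -33.8 [-0.7 -0.3 -0.4]
16.4667
```

View pics/w6.png

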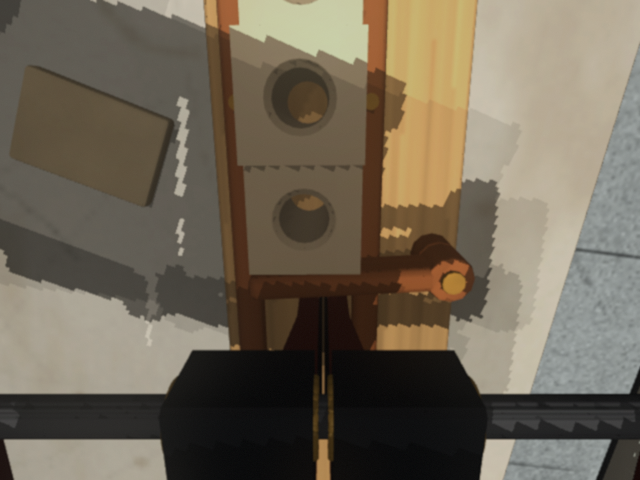

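The keeper bar, from (255,285) to (453,283), is nearly across behind the last prop at (303,273), with the fingers behind it. I'll press it to its limit.

Run:
```python
from h import *
import pickle
r0=env.move_l(B(5,-22,111),rate=25,f_stop=12)
s=env.read_state();d=s["tool_pos"]-O;print(r0,(d@bx).round(1),(d@by).round(1),s["force"].round(1))
r0=env.move_l(B(5,-22,111),rate=20,f_stop=15)
s=env.read_state();d=s["tool_pos"]-O;print(r0,(d@bx).round(1),(d@by).round(1),s["force"].round(1))
env.move_l(B(5,-75,111),rate=60)
env.move_l(B(5,-75,330),rate=200)
env.reach(B(20,-10,360),Q)
for i,yo in enumerate((-10,50)):
    env.reach(B(20,yo,360),Q)
    s=env.read_state();cv2.imwrite(f"pics/w{7+i}.png",viewer.camera("wrist"));pickle.dump(s,open(f"st{7+i}.pkl","wb"))
print(s["time_s"])
cv2.imwrite("pics/s7.png",cv2.resize(viewer.camera("scene")[180:400,180:420],None,fx=2.5,fy=2.5))
for n in (7,8):
    a=cv2.imread(f'pics/w{n}.png')
```

```text
True 7.5 -30.0 [ 2.7 -6.1  1.3]
True 7.4 -29.8 [ 2.7 -6.   1.9]
20.3083
```

View pics/w7.png

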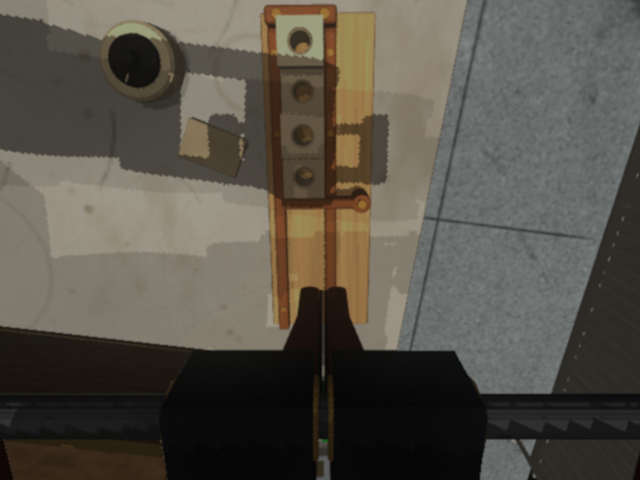

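View pics/s7.png

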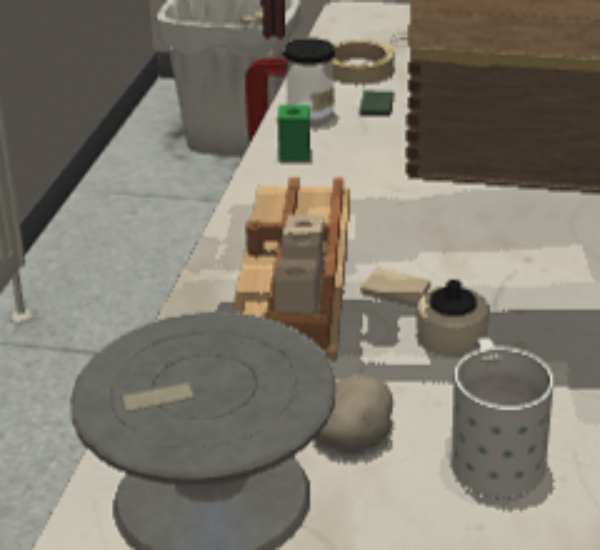

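Run:
```python
a=__import__('cv2');i=a.imread('pics/w7.png')[0:230,250:390]
import numpy as np
a.imwrite('pics/c7.png',a.convertScaleAbs(a.resize(np.rot90(i),None,fx=3.4,fy=3.4,interpolation=a.INTER_CUBIC),alpha=1.4))
```

```text
(no output)
```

View pics/c7.png

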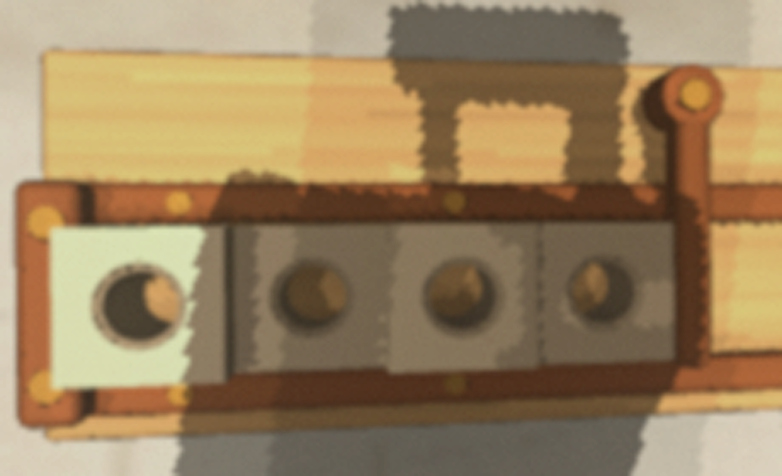

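Run:
```python
from h import *
import pickle
s=pickle.load(open("st7.pkl","rb"));p,T=campose("wrist",s)
f=lambda c:(389-c[1]/3.4,c[0]/3.4)
for n,c,z in [("b1",(139,306),78),("b2",(311,297),54),("b3",(460,296),70),("b4",(602,292),62),("pivot",(692,95),46),("bar",(692,150),46),("tip",(694,362),46),("bar rear a",(709,150),46),("bar rear b",(710,350),46)]:
    d=onz(p,T,f(c),z)-O;print(n,(d@bx).round(1),(d@by).round(1))
```

```text
b1 0.4 121.5
b2 0.6 85.6
b3 1.1 50.3
b4 1.1 14.2
pivot 53.9 -12.9
bar 38.8 -12.8
tip -19.3 -13.2
bar rear a 38.8 -17.6
bar rear b -16.1 -17.7
```

The row is home and the bar is square across the channel: pivot y -12.9, tip y -13.2. The arm is clear of everything, so I'll hand in.

Run:
```python
from h import *
workorder.sign_off(); print(env.read_state()["time_s"])
```

```text
the job is handed in; nothing more can be done
the job is handed in; nothing more can be done
```

The job is done and handed in after about 20 s on the robot's clock. With the fingers closed, I pushed the row of four props onto the end stop, then swung the keeper round and pressed it to its limit. I retreated and lifted clear before signing off.

- **Row:** from the stop, the order is 66, 42, 58, 50. In the last wrist view the prop centres are at board y = 121.5, 85.6, 50.3 and 14.2 mm, against 122, 86, 50 and 14 expected. All four are upright, and the row is closed against the stop.
- **Keeper:** its pivot is at y = -12.9 mm and its tip at -13.2 mm, so it lies square across the channel (1.57 rad to within about 0.01). A second press moved it no further.
- **Forces:** readings after each stop were 7 N or less. Each push was set to stop at a change of 18 N or less.
- **Other things:** the last scene picture shows the jar, tape, tiles, clay and green look-alike apparently where they were, but I checked this only by eye. The arm hid the board in the top view during the first push, so I used the wrist camera instead.

Nothing failed. The largest disagreement was about 4 mm: a keeper-top point read 50.7 mm high from two views, against 46 mm in the text.

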